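Balance the board on the upturned bowl to dry

TASK

Take the wood-and-stone serving board out of its rack, lay it flat on the counter and let go of it, then pick it up again and set it gently on the round top of the upturned bowl to dry, so that it stays balanced there by itself, level and touching only the bowl. The stone end's weight cannot be seen, so the balance point must be felt out or found by trying. Leave the other crockery where it stands.

Things in the scene. Friction and masses are not known exactly. Their poses are not given: they have to be found in the camera images.
- board: Serving board, a rigid block 200 x 56 x 20 mm: 130 mm dark wood, then 70 mm pale stone at its +y end. Axes: y along the 200 mm length towards the stone, x through the 20 mm thickness, z across the 56 mm width. Origin: middle of the long narrow face it stands on at the start, in the rack, z up. Either broad face may end on top. Mass 0.16 to 0.42 kg.
- board_center (a point): The geometric centre of the board, 28 mm along the board's z from its origin; axes as the board's. It is not the balance point: the stone end's core is hidden, and the balance point lies on the long middle line anywhere from 2 to 42 mm from here towards the stone end (+y), differently each time.
- rack: Low pine rack fixed to the counter, 150 mm along its y, 90 mm along x, 36 mm high. Origin: centre of its underside. The board stands in its 26 mm slot, which runs along y, floor 8 mm above the counter, so the board's top edge is at 64 mm. Cheeks 14 mm thick and 36 mm high stand 66 mm either side of its middle; the 118 mm between them are free for fingers.
- bowl: White round bowl, upside down and stuck fast to the counter. Its outside is a smooth half ball of 75 mm radius; its rim is 158 mm across and 8 mm high. Origin: centre of the rim at counter height, z up. A board whose balance point is set d mm beside the bowl's top rocks and comes to rest tilted by about d/65 rad, the side of the balance point lower.
- bowl_top (a point): The highest point of the bowl's round top, 75 mm above the counter.
- ricebowl: Bystander: small grey-green bowl, 110 mm across, 60 mm high, loose. Origin: centre of its underside.
- tumbler: Bystander: green glass tumbler, 72 mm across, 100 mm high, loose. Origin: centre of its underside.
- pot: Bystander: cream lidded pot on a black iron stand, 170 mm across, 164 mm high, loose. Origin: centre of its underside.
Mind the look-alikes: they are no part of the job. Of the things like the board, leave any that is blue, green or pink; of the rest the larger one is meant.

How it is judged (in metres and radians):
On the way:
1. the board lies flat on the counter, let go (angle between the x axis of board and the z axis of bowl, either way round below 0.05 rad and height (world z) of board_center below 0.015 m and contact force between the fingers and board below 0.1 N), for 0.2 s.
At the end, for the whole second after the job is handed in: The board rests balanced on the top of the bowl, level within 0.1 rad (about 6 degrees) in every direction, its centre 78 to 92 mm above the counter and within 60 mm of the bowl's top horizontally, at rest (under 20 mm/s and 0.15 rad/s) and let go (angle between the x axis of board and the z axis of bowl, either way round below 0.1 rad and height (world z) of board_center between 0.078 and 0.092 m and contact force between board and bowl above 0.5 N and horizontal distance between board_center and bowl_top below 0.06 m and linear speed of board below 0.02 m/s and angular speed of board below 0.15 rad/s); the robot touches nothing.
It fails at once if the board is dropped or pressed on the bowl with more than 60 N (contact force between board and bowl above 60 N).
It fails at once if the ricebowl is moved by more than 20 mm (distance of ricebowl from where it was at the start of the episode above 0.02 m).
It fails at once if the tumbler is moved by more than 20 mm (distance of tumbler from where it was at the start of the episode above 0.02 m).
It fails at once if the pot is moved by more than 20 mm (distance of pot from where it was at the start of the episode above 0.02 m).
It also fails if it takes over 72 s, if anything falls off the work surface, if the arm or the gripper's body presses on something with over 40 N, if the wrist force passes 120 N, or if a joint passes its speed limit or range.

ROBOT

A 6-joint arm with a two-finger parallel gripper is mounted at the origin on the work surface. World frame = base frame: x ahead of the robot, y to its left, z up, the work surface at z = 0. Lengths are in mm, angles in rad, forces in N, time in s.
With the tool pointing down it reaches from about 150 to 775 mm from the base axis. Payload 6.1 kg.
Tool frame: the origin (TCP) lies midway between the tips of the shut fingers; the grasp point (between the pads) lies 19 mm behind it; z points along the fingers, y is the line along which they close (so a half turn about z gives the same grasp; the last joint's range is limited). The gripper opens to 85 mm and grips with 20 to 120 N. Pads are 22 mm wide; open, the fingers measure 114 mm over their backs; the gripper's body (76 mm by 85 mm) begins 54 mm behind the grasp point. The pads swing forward as they close: fully open they stand 13 mm farther back than shut.
Start: joints at [-1.109, 0.126, -0.04, 1.405, 0, 1.571], TCP at [233.91, -469.994, 231.295] pointing down, gripper open.
Joint ranges: [-2.72, 2.72], [-0.95, 1.95], [-1.27, 1.35], [-1.78, 2.02], [-1.46, 1.47], [-3.14, 3.14]. Speed limits (rad/s): [2.39, 2.39, 3.01, 3.14, 3.14, 3.14].

INTERFACE

Orientations are given as a unit quaternion [x, y, z, w].
In Python, from workcell import arm gives the robot as it stands. The module is installed in compiled form; this text tells all that it offers.
- The arm moves only by the shell command python3 -m creep 'ROWS' [OPENING]. ROWS is JSON, a list of rows, each an object of numbers: "dx", "dy", "dz": the shift along the tool's x, y, z each as a share of 800 mm, from -1 to 1; "wx", "wy", "wz": the turn, a rotation vector about the tool's x, y, z each as a share of 45 degrees, from -1 to 1. In form: [{"dx": .., "dy": .., "dz": .., "wx": .., "wy": .., "wz": ..}, ...]. A call has 1 to 12 rows; each row is the pose to reach, as a shift and turn from the pose commanded when the call began, along the tool's axes at that moment; what a row does not reach only later rows make up. A row lasts 1/8 s, in which the tool goes at most 62.5 mm and 10.7 degrees, less where a joint would pass 70% of its speed; a pose out of reach is approached as far as the arm can. A call with a number of a shift or a turn outside -1 to 1 is refused whole. A call with a gripper value outside its range is refused whole. OPENING is the opening, from 0 (shut) to 1 (fully open), set as the call begins (- or left out, the last holds). The fingers move at their own pace and stop on an object; the grip force is fixed at half the most. Time passes only in rows, so rows that repeat a pose let the fingers close. It gives the time, the measured TCP pose, the force, the opening and the grip force at its end, in the units of the state.
- arm.read_state(): the state, without advancing time (a new reading comes with each control period).
- arm.get_image(name): name is "scene" or "top" or "wrist"; returns a dict with "color" (480x640x3 uint8, blue, green, red), "camera_matrix" (3x3 intrinsics, pixels), "eye" and "rotation" of the camera in the world; the wrist camera has in their place "T_tool_cam" (4x4, takes a point from camera to tool coordinates, whose origin is the TCP and whose axes are the flange's). Camera axes: x right, y down, z forward; pixel columns grow to the right and rows downward; lengths in mm; the calibration is good to about 2 mm. A picture is of the moment at which its call begins: read the wrist's pose just before it. There is no depth.
- arm.finish_job(): hands the job in; it is judged then, once.
The state is a dict: "t": time; "q": joint angles; "qd": joint speeds; "joint_torque": joint torques, N m; "eef_pos": TCP position; "tcp_rot": TCP orientation; "wrist_force": force on the tool from outside, world axes, zero at the start; "moment": the same for the moment, N m; "gripper_width": opening from 0.0 (shut) to 1.0 (fully open); "grip_force": force on a finger pad.
Only numpy, scipy, OpenCV 4.12 (cv2) and the standard library are available. Lean on these libraries where they do the work, as an engineer would, in place of code of your own. Each camera call takes 0.05 s, during which the arm holds its last target. There are 200 camera calls.

## Working session

There is one attempt and no reset: what is moved stays moved. The work goes in short steps, Python scripts to look and compute and a shell command to move; the robot and the scene stay as the last step left them, time stands still between calls to the robot, and variables do not carry over. Pictures are saved under pics/ and viewed, at most 13 in all, crops included, and the job is handed in when it is done.

```bash
mkdir -p pics; cat > h.py <<'E'
import numpy as np, cv2
from workcell import arm
from scipy.spatial.transform import Rotation as R
def cam(name):
    s=arm.read_state(); d=arm.get_image(name)
    K=np.array(d["camera_matrix"])
    if name=="wrist":
        T=np.eye(4);T[:3,:3]=R.from_quat(s["tcp_rot"]).as_matrix();T[:3,3]=s["eef_pos"]
        T=T@np.array(d["T_tool_cam"]); return d["color"],K,T[:3,3],T[:3,:3]
    return d["color"],K,np.array(d["eye"]),np.array(d["rotation"])
def ray(K,eye,Rm,u,v,z):
    r=Rm@np.linalg.inv(K)@np.array([u,v,1.]); return eye+r*(z-eye[2])/r[2]
def proj(K,eye,Rm,p):
    c=K@(Rm.T@(np.array(p)-eye)); return c[:2]/c[2]
E
python3 - <<'E'
from h import *
for n in("top","scene"):
    im,K,e,r=cam(n); cv2.imwrite(f"pics/{n}0.png",im); np.savez(f"{n}0.npz",im=im,K=K,e=e,r=r); print(n,K[0,0],e,r.round(3).tolist())
s=arm.read_state();print({k:np.round(v,3).tolist() for k,v in s.items()})
E
```

```text
top 504.0989818783294 [ 275.45103063   12.60874281 1657.46693172] [0.713, -0.694, 0.066, -0.076]
scene 541.0442421577029 [1310.34860155 -919.55971726  838.20913891] [0.833, 0.277, -0.152, -0.455]
{'t': 0.1, 'q': [-1.109, 0.126, -0.04, 1.405, -0.0, 1.571], 'qd': [-0.002, -0.002, 0.001, 0.001, -0.001, 0.001], 'joint_torque': [-0.003, -43.69, 35.361, 0.013, -0.0, -0.0], 'eef_pos': [233.757, -469.702, 230.614], 'tcp_rot': [0.973, 0.229, -0.0, -0.001], 'wrist_force': [-0.138, 0.757, -0.21], 'moment': [0.014, -0.018, 0.022], 'grip_force': 0.0, 'gripper_width': 1.0}
```

View pics/top0.png

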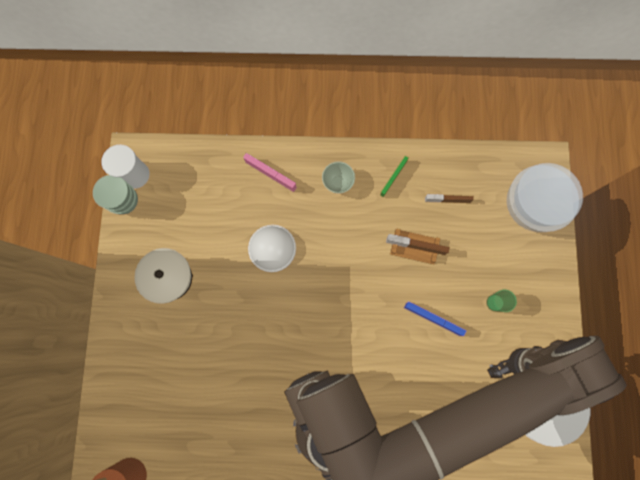

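View pics/scene0.png

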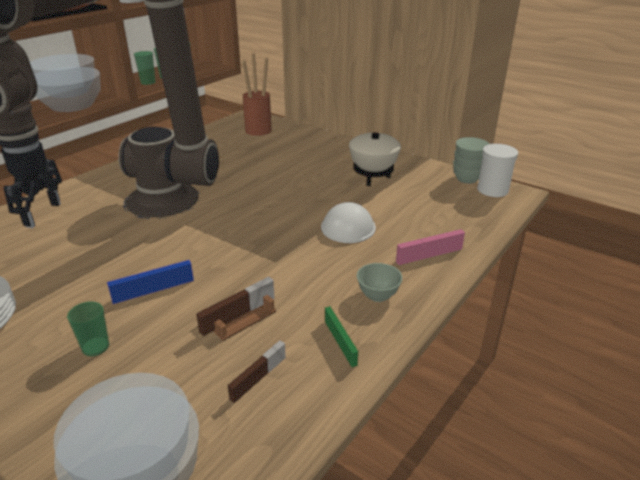

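The top view shows the board in its rack at (418,242), stone end on the left at (398,240). The bowl is at (272,248), the tumbler at (501,301), the rice bowl at (339,177) and the pot at (163,275). The small wood-and-stone decoy is at (450,198). The scene view agrees.

```bash
sed -i 's/np.array(d\["rotation"\])/R.from_quat(d["rotation"]).as_matrix()/' h.py
python3 - <<'E'
from h import *
d=np.load("top0.npz");im,K,e=d["im"],d["K"],d["e"];r=R.from_quat(d["r"]).as_matrix()
hsv=cv2.cvtColor(im,cv2.COLOR_BGR2HSV)
def blobs(m,box,z,name):
    M=np.zeros_like(m);x0,y0,x1,y1=box;M[y0:y1,x0:x1]=m[y0:y1,x0:x1]
    c=max(cv2.findContours(M,cv2.RETR_EXTERNAL,cv2.CHAIN_APPROX_NONE)[0],key=cv2.contourArea)
    q=cv2.boxPoints(cv2.minAreaRect(c)); P=np.array([ray(K,e,r,*p,z)[:2] for p in q]);
    (cx,cy),rad=cv2.minEnclosingCircle(c)
    print(name,cv2.contourArea(c),P.round(0).tolist(),"ctr",P.mean(0).round(1),"circ",ray(K,e,r,cx,cy,z)[:2].round(1),cx,cy,rad)
    return P
for p in [(385,235),(400,240),(410,241),(425,237),(440,247),(430,245),(420,258),(272,248),(240,248)]: print(p,hsv[p[1],p[0]])
stone=cv2.inRange(hsv,(0,0,110),(180,60,255)); dark=cv2.inRange(hsv,(0,60,0),(180,255,105))
blobs(stone,(380,225,425,260),64,"stone"); blobs(dark,(395,225,460,265),64,"dark")
blobs(cv2.inRange(hsv,(0,0,120),(180,60,255)),(235,215,310,280),8,"bowl")
for n,p,z in(("tumbler",(501,301),50),("rice",(339,177),60),("pot",(163,275),80)): print(n,ray(K,e,r,*p,z).round(0))
cv2.imwrite("pics/crop.png",cv2.resize(im[215:275,230:470],None,fx=3.3,fy=3.3,interpolation=cv2.INTER_CUBIC))
E
```

```text
(385, 235) [ 19 110 193]
(400, 240) [ 16  19 175]
(410, 241) [ 11 110 123]
(425, 237) [ 15 154 162]
(440, 247) [ 12 150 119]
(430, 245) [ 13 150 121]
(420, 258) [ 15 152 159]
(272, 248) [ 23  11 218]
(240, 248) [ 19 106 200]
stone 170.0 [[590.0, -160.0], [619.0, -166.0], [605.0, -238.0], [576.0, -232.0]] ctr [ 597.9 -199.3] circ [ 594.1 -198.1] 397.5869445800781 241.0 11.587068557739258
dark 71.5 [[577.0, -230.0], [587.0, -233.0], [564.0, -353.0], [554.0, -351.0]] ctr [ 570.5 -291.7] circ [ 572.  -292.2] 427.0 248.5 19.319778442382812
bowl 1724.5 [[647.0, 296.0], [651.0, 138.0], [496.0, 132.0], [492.0, 287.0]] ctr [571.7 213.6] circ [571.2 213.4] 271.5404968261719 247.9264373779297 24.081157684326172
tumbler [ 412. -526.   50.]
rice [806.  -5.  60.]
pot [463. 544.  80.]
```

View pics/crop.png

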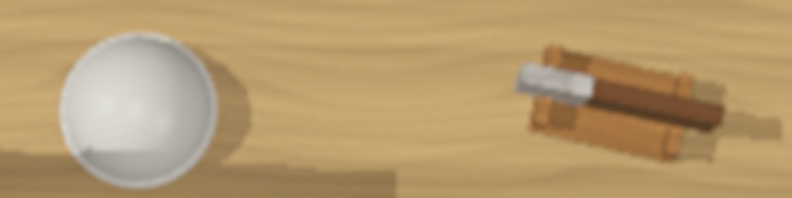

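The bowl is at about (571.5, 213.5), and its measured rim of about 157 mm matches the 158 mm given. The board's centre is near (590, -262), pointing about 11° from +y towards +x. I'll hover above it and measure again with the wrist camera.

```bash
python3 -m creep '[{"dx":0.5,"dy":-0.034,"wz":-1},{"dx":0.5,"dy":-0.034,"wz":-1},{"dx":0.5,"dy":-0.034,"wz":-1},{"dx":0.5,"dy":-0.034,"wz":-1},{"dx":0.5,"dy":-0.034,"wz":-1},{"dx":0.5,"dy":-0.034,"wz":-1},{"dx":0.5,"dy":-0.034,"wz":-1},{"dx":0.5,"dy":-0.034,"wz":-1},{"dx":0.5,"dy":-0.034,"wz":-1}]' 1
python3 - <<'E'
from h import *
im,K,e,r=cam("wrist"); cv2.imwrite("pics/w1.png",im); np.savez("w1.npz",im=im,K=K,e=e,r=r);print(e,r.round(3).tolist(),K[0,0])
s=arm.read_state();print({k:np.round(v,3).tolist() for k,v in s.items()})
E
```

```text
[ 299.30637343 -435.9152866   373.75971391] [[0.446, -0.857, -0.257], [-0.895, -0.428, -0.125], [-0.003, 0.286, -0.958]] 357.9478675300595
{'t': 0.15, 'q': [-1.109, 0.126, -0.04, 1.405, 0.0, 1.571], 'qd': [-0.0, 0.0, 0.004, -0.0, -0.001, -0.001], 'joint_torque': [-0.001, -43.628, 35.315, 0.014, -0.0, 0.0], 'eef_pos': [233.791, -469.713, 230.698], 'tcp_rot': [0.973, 0.229, -0.0, -0.001], 'wrist_force': [-0.514, 0.279, 0.155], 'moment': [-0.027, 0.008, 0.012], 'grip_force': 0.0, 'gripper_width': 0.998}invalid input
```

View pics/w1.png

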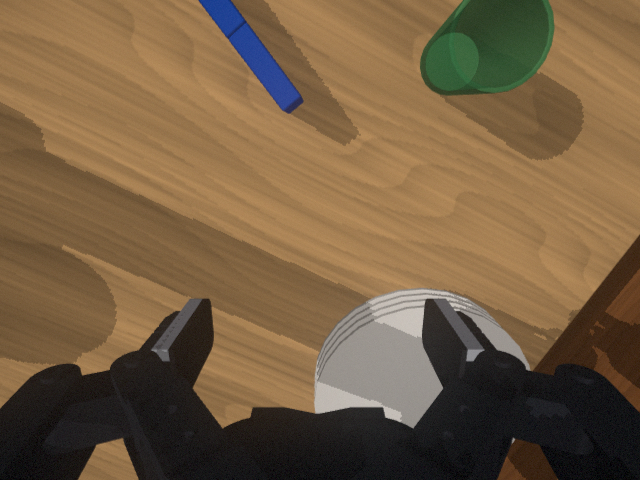

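The call was refused, so the arm hasn't moved. The view still shows the blue decoy and the tumbler, at (480,50). I'll resend it with all six keys in each row.

```bash
python3 -m creep '[{"dx":0.5,"dy":-0.034,"dz":0,"wx":0,"wy":0,"wz":-1},{"dx":0.5,"dy":-0.034,"dz":0,"wx":0,"wy":0,"wz":-1},{"dx":0.5,"dy":-0.034,"dz":0,"wx":0,"wy":0,"wz":-1},{"dx":0.5,"dy":-0.034,"dz":0,"wx":0,"wy":0,"wz":-1},{"dx":0.5,"dy":-0.034,"dz":0,"wx":0,"wy":0,"wz":-1},{"dx":0.5,"dy":-0.034,"dz":0,"wx":0,"wy":0,"wz":-1},{"dx":0.5,"dy":-0.034,"dz":0,"wx":0,"wy":0,"wz":-1},{"dx":0.5,"dy":-0.034,"dz":0,"wx":0,"wy":0,"wz":-1},{"dx":0.5,"dy":-0.034,"dz":0,"wx":0,"wy":0,"wz":-1}]' 1.0
```

```text
t: 1.27
eef_pos: [579.3, -267.7, 231.0]
tcp_rot: [0.812, 0.584, -0.0, -0.0]
wrist_force: [-0.7, 0.3, -0.9]
gripper_width: 1.003
grip_force: 0.0
```

```bash
python3 - <<'E'
from h import *
im,K,e,r=cam("wrist"); cv2.imwrite("pics/w2.png",im); np.savez("w2.npz",im=im,K=K,e=e,r=r);print(e)
E
```

```text
[ 602.71210279 -197.01726859  374.12849807]
```

View pics/w2.png

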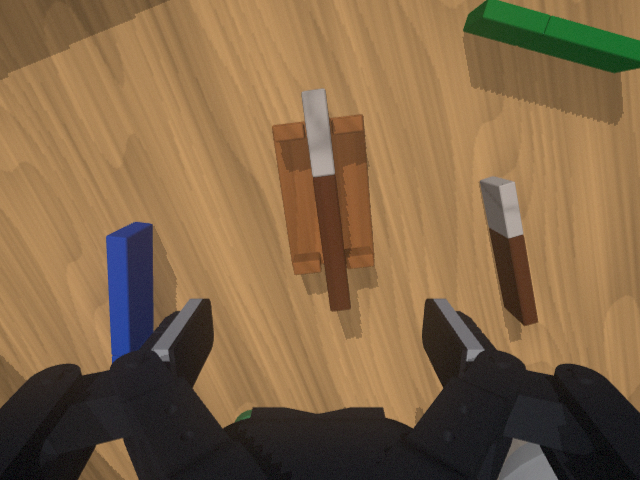

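The wrist view shows the board's top edge running from the stone end at about (314,90) to the wood end at (340,309). The rack lies around it.

```bash
cat > goto.py <<'E'
from h import *
def rows(target,ang_tooly=None):
    s=arm.read_state();M=R.from_quat(s["tcp_rot"]).as_matrix()
    d=M.T@(np.array(target)-s["eef_pos"])/800
    print("eef",np.round(s["eef_pos"],1),"shift",d.round(4))
    if ang_tooly is not None:
        a=np.degrees(np.arctan2(M[1,1],M[0,1])); w=(ang_tooly-a+90)%180-90; print("tooly",a.round(1),"wz",-w/45)
E
python3 - <<'E'
from goto import *
d=np.load("w2.npz");im,K,e,r=[d[k] for k in("im","K","e","r")]
hsv=cv2.cvtColor(im,cv2.COLOR_BGR2HSV)
A,B,C=[ray(K,e,r,*p,64) for p in((314,90),(340,309),(323,175))]
print(A,B,C,np.linalg.norm(A-B),np.linalg.norm(A-C))
u=(A-B)[:2]/np.linalg.norm(A-B); c=(A+B)/2
print("ctr",c,"dir",u,np.degrees(np.arctan2(u[1],u[0])))
for k in[(275,126),(363,116),(296,274),(373,266)]:print(ray(K,e,r,*k,36).round(1))
g=c[:2]+20*u; print(g); rows([*g,42],np.degrees(np.arctan2(u[1],u[0]))-90)
E
```

```text
[ 609.65744722 -166.31273481   64.        ] [ 570.68230006 -359.65390454   64.        ] [ 595.24428726 -233.10114245   64.        ] 197.23049969062046 68.3259143694411
ctr [ 590.16987364 -262.98331968   64.        ] dir [0.19761217 0.98028028] 78.60264010971697
[ 567.3 -181.    36. ]
[ 644.9 -198.    36. ]
[ 537.2 -322.5   36. ]
[ 613.9 -338.9   36. ]
[ 594.12211705 -243.37771405]
eef [ 579.  -268.   231.3] shift [0.0353 0.0082 0.2366]
tooly -18.6 wz -0.15995508634531588
```

```bash
python3 -m creep '[{"dx":0.035,"dy":0.008,"dz":0.08,"wx":0,"wy":0,"wz":-0.16},{"dx":0.035,"dy":0.008,"dz":0.13,"wx":0,"wy":0,"wz":-0.16},{"dx":0.035,"dy":0.008,"dz":0.13,"wx":0,"wy":0,"wz":-0.16},{"dx":0.035,"dy":0.008,"dz":0.18,"wx":0,"wy":0,"wz":-0.16},{"dx":0.035,"dy":0.008,"dz":0.21,"wx":0,"wy":0,"wz":-0.16},{"dx":0.035,"dy":0.008,"dz":0.236,"wx":0,"wy":0,"wz":-0.16},{"dx":0.035,"dy":0.008,"dz":0.236,"wx":0,"wy":0,"wz":-0.16},{"dx":0.035,"dy":0.008,"dz":0.236,"wx":0,"wy":0,"wz":-0.16},{"dx":0.035,"dy":0.008,"dz":0.236,"wx":0,"wy":0,"wz":-0.16}]' 1.0
python3 - <<'E'
from goto import *
import time
s=[arm.read_state() for _ in range(1)][0]; print(s["wrist_force"],s["moment"])
E
```

```text
t: 2.45
eef_pos: [595.8, -243.6, 44.6]
tcp_rot: [0.774, 0.634, 0.001, 0.001]
wrist_force: [-0.1, 0.8, -0.0]
gripper_width: 0.997
grip_force: 0.0
[-0.13321022  0.80680455 -0.01395268] [ 0.00187437  0.01847723 -0.0161353 ]
```

```bash
python3 -m creep '[{"dx":0,"dy":0,"dz":0,"wx":0,"wy":0,"wz":0},{"dx":0,"dy":0,"dz":0,"wx":0,"wy":0,"wz":0},{"dx":0,"dy":0,"dz":0,"wx":0,"wy":0,"wz":0},{"dx":0,"dy":0,"dz":0,"wx":0,"wy":0,"wz":0},{"dx":0,"dy":0,"dz":0,"wx":0,"wy":0,"wz":0},{"dx":0,"dy":0,"dz":0,"wx":0,"wy":0,"wz":0}]' 0.0
python3 - <<'E'
from goto import *
s=arm.read_state(); print(s["wrist_force"],s["moment"])
E
```

```text
t: 3.2
eef_pos: [594.9, -242.9, 42.6]
tcp_rot: [0.773, 0.634, 0.0, 0.0]
wrist_force: [-1.8, -0.5, 0.8]
gripper_width: 0.22
grip_force: 59.0
[-1.81452542 -0.47254028  0.78344638] [ 0.16415594  0.06363013 -0.04024087]
```

Gripped. Now I'll lift it and feel its weight and moment.

```bash
python3 -m creep '[{"dx":0,"dy":0,"dz":-0.03,"wx":0,"wy":0,"wz":0},{"dx":0,"dy":0,"dz":-0.08,"wx":0,"wy":0,"wz":0},{"dx":0,"dy":0,"dz":-0.14,"wx":0,"wy":0,"wz":0},{"dx":0,"dy":0,"dz":-0.18,"wx":0,"wy":0,"wz":0},{"dx":0,"dy":0,"dz":-0.18,"wx":0,"wy":0,"wz":0},{"dx":0,"dy":0,"dz":-0.18,"wx":0,"wy":0,"wz":0},{"dx":0,"dy":0,"dz":-0.18,"wx":0,"wy":0,"wz":0},{"dx":0,"dy":0,"dz":-0.18,"wx":0,"wy":0,"wz":0}]'
cat > feel.py <<'E'
from h import *
F=[];Mo=[]
for i in range(10):
    arm.get_image("wrist"); s=arm.read_state(); F.append(s["wrist_force"]); Mo.append(s["moment"])
F=np.array(F);Mo=np.array(Mo);f=F.mean(0);m=Mo.mean(0)
print("F",f.round(3),F.std(0).round(2),"M",m.round(4),Mo.std(0).round(4))
# horizontal offset of weight from sensor axis: M = r x F
x=m[1]/-f[2]; y=m[0]/f[2]
print("offset world xy mm",-m[1]/f[2]*1000,m[0]/f[2]*1000)
E
python3 feel.py
```

```text
t: 4.2
eef_pos: [594.3, -242.7, 185.0]
tcp_rot: [0.774, 0.634, -0.001, -0.001]
wrist_force: [-0.4, 0.0, -2.6]
gripper_width: 0.219
grip_force: 59.0
F [ 0.157  0.021 -2.009] [0.47 0.46 0.63] M [ 0.0133 -0.0094  0.0058] [0.0189 0.0312 0.034 ]
offset world xy mm -4.692911449521331 -6.61727031701388
```

The weight is about 2.0 N, and the balance point looks to be about 13 ± 4 mm from the centre towards the stone. Next I carry it to the free spot and tilt it.

```bash
python3 -m creep '[{"dx":0.06,"dy":-0.05,"dz":0,"wx":-0.15,"wy":0,"wz":0},{"dx":0.12,"dy":-0.1,"dz":0,"wx":-0.35,"wy":0,"wz":0},{"dx":0.17,"dy":-0.15,"dz":0,"wx":-0.55,"wy":0,"wz":0},{"dx":0.23,"dy":-0.205,"dz":0,"wx":-0.75,"wy":0,"wz":0},{"dx":0.23,"dy":-0.205,"dz":0,"wx":-0.95,"wy":0,"wz":0},{"dx":0.23,"dy":-0.205,"dz":0,"wx":-1,"wy":0,"wz":0},{"dx":0.23,"dy":-0.205,"dz":0,"wx":-1,"wy":0,"wz":0},{"dx":0.23,"dy":-0.205,"dz":0,"wx":-1,"wy":0,"wz":0}]'
python3 - <<'E'
from goto import *
s=arm.read_state();M=R.from_quat(s["tcp_rot"]).as_matrix();print(M.round(3).tolist(),np.round(s["q"],2))
# after further 10deg: desired TCP height with lower corner at 1 mm
th=np.radians(55); z=10*np.sin(th)+34.6*np.cos(th)+0.5
p=np.array(s["eef_pos"]);rows([p[0],p[1],z])
E
```

```text
t: 5.7
eef_pos: [470.8, -30.4, 187.5]
tcp_rot: [0.715, 0.585, 0.243, 0.296]
wrist_force: [-0.3, -0.3, -2.3]
gripper_width: 0.217
grip_force: 59.5
[[0.197, 0.693, 0.693], [0.98, -0.139, -0.139], [0.0, 0.707, -0.707]] [ 0.04 -0.57 -0.94  0.43 -0.17  1.74]
eef [470.8 -30.4 187.5] shift [-0.     -0.1405  0.1405]
```

```bash
python3 -m creep '[{"dx":0,"dy":-0.05,"dz":0.05,"wx":-0.22,"wy":0,"wz":0},{"dx":0,"dy":-0.1,"dz":0.1,"wx":-0.22,"wy":0,"wz":0},{"dx":0,"dy":-0.12,"dz":0.12,"wx":-0.22,"wy":0,"wz":0},{"dx":0,"dy":-0.13,"dz":0.13,"wx":-0.22,"wy":0,"wz":0},{"dx":0,"dy":-0.136,"dz":0.136,"wx":-0.22,"wy":0,"wz":0},{"dx":0,"dy":-0.1405,"dz":0.1405,"wx":-0.22,"wy":0,"wz":0},{"dx":0,"dy":-0.1405,"dz":0.1405,"wx":-0.22,"wy":0,"wz":0},{"dx":0,"dy":-0.1405,"dz":0.1405,"wx":-0.22,"wy":0,"wz":0}]'
```

```text
t: 6.7
eef_pos: [495.8, -24.4, 60.1]
tcp_rot: [0.697, 0.567, 0.274, 0.343]
wrist_force: [-0.6, 0.3, -1.7]
gripper_width: 0.22
grip_force: 62.4
```

```bash
python3 - <<'E'
from goto import *
s=arm.read_state();M=R.from_quat(s["tcp_rot"]).as_matrix();print(M.round(3).tolist(),np.round(s["q"],3),np.round(s["qd"],2))
E
```

```text
[[0.206, 0.602, 0.772], [0.979, -0.121, -0.167], [-0.007, 0.789, -0.614]] [ 0.093 -0.361 -1.265 -0.22  -0.24   1.753] [ 0. -0.  0. -0.  0.  0.]
```

Joint 3 is at its range limit because the arm is folded too far in. I'll move 105 mm outward at this height and check.

```bash
python3 -m creep '[{"dx":0.01,"dy":0.04,"dz":0.05,"wx":0,"wy":0,"wz":0},{"dx":0.021,"dy":0.08,"dz":0.102,"wx":0,"wy":0,"wz":0},{"dx":0.021,"dy":0.08,"dz":0.102,"wx":0,"wy":0,"wz":0},{"dx":0.021,"dy":0.08,"dz":0.102,"wx":0,"wy":0,"wz":0},{"dx":0.021,"dy":0.08,"dz":0.102,"wx":0,"wy":0,"wz":0}]'
python3 - <<'E'
from goto import *
s=arm.read_state();M=R.from_quat(s["tcp_rot"]).as_matrix();print(M.round(3).tolist(),np.round(s["q"],3))
p=s["eef_pos"]
c=np.array([.198,.980,0]);th=np.radians(55);h=np.array([.980,-.198,0])
z=h*np.sin(th)+np.array([0,0,-np.cos(th)]);y=h*np.cos(th)+np.array([0,0,np.sin(th)])
print((R.from_matrix(M.T@np.c_[c,y,z]).as_rotvec()/np.radians(45)).round(3))
rows([p[0],p[1],28.5])
E
```

```text
t: 7.32
eef_pos: [599.4, -29.2, 59.6]
tcp_rot: [0.697, 0.567, 0.274, 0.343]
wrist_force: [-0.3, 0.2, -2.1]
gripper_width: 0.219
grip_force: 62.5
[[0.206, 0.603, 0.771], [0.979, -0.121, -0.167], [-0.007, 0.789, -0.615]] [ 0.054 -0.1   -1.102 -0.323 -0.209  1.728]
[-0.065  0.014  0.001]
eef [599.4 -29.2  59.6] shift [ 0.0003 -0.0307  0.0239]
```

```bash
python3 -m creep '[{"dx":0,"dy":-0.012,"dz":0.01,"wx":-0.065,"wy":0.014,"wz":0},{"dx":0,"dy":-0.02,"dz":0.016,"wx":-0.065,"wy":0.014,"wz":0},{"dx":0,"dy":-0.026,"dz":0.02,"wx":-0.065,"wy":0.014,"wz":0},{"dx":0,"dy":-0.03,"dz":0.0235,"wx":-0.065,"wy":0.014,"wz":0},{"dx":0,"dy":-0.0307,"dz":0.0239,"wx":-0.065,"wy":0.014,"wz":0},{"dx":0,"dy":-0.0307,"dz":0.0239,"wx":-0.065,"wy":0.014,"wz":0},{"dx":0,"dy":-0.0307,"dz":0.0239,"wx":-0.065,"wy":0.014,"wz":0}]'
python3 - <<'E'
from goto import *
s=arm.read_state();print(R.from_quat(s["tcp_rot"]).as_matrix().round(3).tolist(),np.round(s["q"],3))
im,K,e,r=cam("scene");cv2.imwrite("pics/s3.png",im)
E
```

```text
t: 8.2
eef_pos: [600.9, -29.4, 29.1]
tcp_rot: [0.686, 0.562, 0.293, 0.358]
wrist_force: [-0.3, -1.0, -2.9]
gripper_width: 0.222
grip_force: 62.5
[[0.197, 0.562, 0.803], [0.98, -0.113, -0.162], [-0.0, 0.82, -0.573]] [ 0.051  0.005 -1.186 -0.565 -0.204  1.715]
```

```bash
python3 -m creep '[{"dx":0,"dy":-0.002,"dz":0.0014,"wx":0,"wy":0,"wz":0},{"dx":0,"dy":-0.002,"dz":0.0014,"wx":0,"wy":0,"wz":0},{"dx":0,"dy":-0.002,"dz":0.0014,"wx":0,"wy":0,"wz":0}]'
python3 -m creep '[{"dx":0,"dy":0,"dz":0,"wx":0,"wy":0,"wz":0},{"dx":0,"dy":0,"dz":0,"wx":0,"wy":0,"wz":0},{"dx":0,"dy":0,"dz":-0.01,"wx":0,"wy":0,"wz":0},{"dx":0,"dy":0,"dz":-0.02,"wx":0,"wy":0,"wz":0},{"dx":0,"dy":0,"dz":-0.03,"wx":0,"wy":0,"wz":0},{"dx":0,"dy":0,"dz":-0.04,"wx":0,"wy":0,"wz":0},{"dx":0,"dy":0,"dz":-0.06,"wx":0,"wy":0,"wz":0},{"dx":0,"dy":0,"dz":-0.09,"wx":0,"wy":0,"wz":0},{"dx":0,"dy":0,"dz":-0.12,"wx":0,"wy":0,"wz":0},{"dx":0,"dy":0,"dz":-0.15,"wx":0,"wy":0,"wz":0},{"dx":0,"dy":0,"dz":-0.15,"wx":0,"wy":0,"wz":0}]' 0.34
python3 - <<'E'
from goto import *
im,K,e,r=cam("wrist");cv2.imwrite("pics/w3.png",im);np.savez("w3.npz",im=im,K=K,e=e,r=r)
s=arm.read_state();print(np.round(s["q"],3))
E
```

```text
t: 8.62
eef_pos: [602.0, -29.5, 28.7]
tcp_rot: [0.686, 0.561, 0.294, 0.359]
wrist_force: [-1.7, -0.4, 6.2]
gripper_width: 0.224
grip_force: 63.3
t: 10.0
eef_pos: [504.2, -9.6, 97.7]
tcp_rot: [0.685, 0.562, 0.294, 0.358]
wrist_force: [0.5, 0.2, -0.2]
gripper_width: 0.343
grip_force: 0.0
[ 0.141 -0.42  -1.238 -0.183 -0.276  1.77 ]
```

View pics/w3.png

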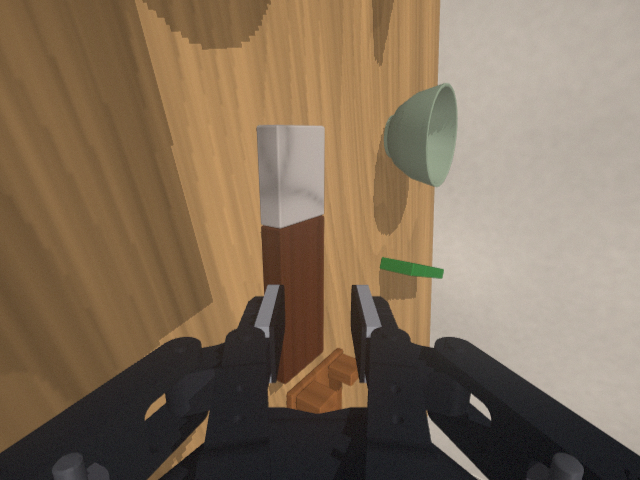

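The board lies flat: stone end at about (300,127), wood end at about (285,383), broad face up. I'll measure it on the z = 20 plane and then go above it with the tool upright.

```bash
python3 - <<'E'
from goto import *
d=np.load("w3.npz");im,K,e,r=[d[k] for k in("im","K","e","r")]
P=[ray(K,e,r,*p,20) for p in((278,126),(324,127),(280,226),(323,215),(286,380))]
for p in P:print(p.round(1))
u=(P[0]-P[4])[:2];L=np.linalg.norm(u);u/=L;print(L,np.linalg.norm(P[0]-P[1]),np.degrees(np.arctan2(u[1],u[0])))
n=np.array([u[1],-u[0]]);c=(P[0]+P[4])[:2]/2+28*n;print("ctr",c)
rows([c[0]+u[0]*0-0,c[1],200])
E
```

```text
[585.7  53.   20. ]
[638.3  42.2  20. ]
[571.4 -12.2  20. ]
[623.7 -25.1  20. ]
[ 547.4 -138.1   20. ]
194.9174863967256 53.64739691846796 78.66534447196192
ctr [594.02160521 -48.06030593]
eef [504.7  -9.7  97.2] shift [-0.025   0.1733  0.0244]
```

```bash
python3 -m creep '[{"dx":-0.0085,"dy":0.06,"dz":0.01,"wx":0.2,"wy":0,"wz":0},{"dx":-0.0085,"dy":0.12,"dz":0.02,"wx":0.4,"wy":0,"wz":0},{"dx":-0.0085,"dy":0.173,"dz":0.023,"wx":0.6,"wy":0,"wz":0},{"dx":-0.0085,"dy":0.173,"dz":0.023,"wx":0.8,"wy":0,"wz":0},{"dx":-0.0085,"dy":0.173,"dz":0.023,"wx":1,"wy":0,"wz":0},{"dx":-0.0085,"dy":0.173,"dz":0.023,"wx":1,"wy":0,"wz":0}]' 1.0
python3 -m creep '[{"dx":0,"dy":0,"dz":0,"wx":0.12,"wy":0,"wz":0},{"dx":0,"dy":0,"dz":0,"wx":0.222,"wy":0,"wz":0},{"dx":0,"dy":0,"dz":0,"wx":0.222,"wy":0,"wz":0},{"dx":0,"dy":0,"dz":0,"wx":0.222,"wy":0,"wz":0}]'
python3 feel.py
python3 - <<'E'
from goto import *
im,K,e,r=cam("wrist");cv2.imwrite("pics/w4.png",im);np.savez("w4.npz",im=im,K=K,e=e,r=r)
s=arm.read_state();print(R.from_quat(s["tcp_rot"]).as_matrix().round(3).tolist())
E
```

```text
t: 10.8
eef_pos: [599.2, -36.3, 194.3]
tcp_rot: [0.771, 0.631, 0.053, 0.066]
wrist_force: [0.9, -0.1, -0.9]
gripper_width: 0.999
grip_force: 0.0
t: 11.3
eef_pos: [595.2, -35.2, 198.2]
tcp_rot: [0.774, 0.634, 0.001, 0.001]
wrist_force: [0.5, 0.1, 0.4]
gripper_width: 0.998
grip_force: 0.0
F [ 0.039  0.091 -0.135] [0.49 0.51 0.28] M [0.0011 0.0102 0.0093] [0.0255 0.0264 0.0262]
offset world xy mm 75.0172932165816 -8.338825175701281
[[0.197, 0.98, 0.001], [0.98, -0.197, -0.001], [-0.0, 0.001, -1.0]]
```

View pics/w4.png

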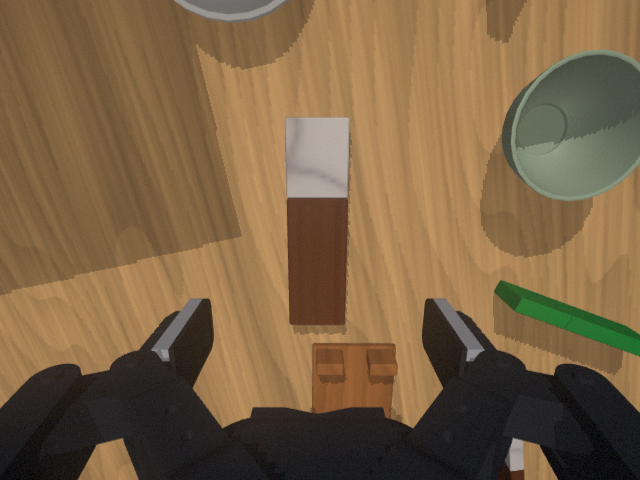

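The board is flat and centred in view, with corners at (286,118), (349,118), (290,324) and (345,324).

```bash
python3 - <<'E'
from goto import *
d=np.load("w4.npz");im,K,e,r=[d[k] for k in("im","K","e","r")]
P=np.array([ray(K,e,r,*p,20)[:2] for p in((286,118),(349,118),(345,324),(290,324),(318,198))])
c=P[:4].mean(0);u=(P[0]+P[1]-P[2]-P[3]);u/=np.linalg.norm(u)
print(P.round(1).tolist(),"L",np.linalg.norm(P[0]-P[3]),"W",np.linalg.norm(P[0]-P[1]),"ctr",c,"by joint",P[4]-30*u,"ang",np.degrees(np.arctan2(u[1],u[0])))
c=P[4]-30*u
rows([*(c+14*u),3],np.degrees(np.arctan2(u[1],u[0]))-90)
E
```

```text
[[585.9, 53.1], [638.6, 42.6], [600.6, -151.5], [546.1, -140.5], [599.1, -19.9]] L 197.67210527758473 W 53.74932979929884 ctr [592.78354605 -49.06476448] by joint [593.20252185 -49.27826447] ang 78.66194701777313
eef [595.6 -35.3 198.5] shift [-1.000e-04  3.000e-04  2.444e-01]
tooly -11.4 wz -0.000815845396819744
```

```bash
python3 -m creep '[{"dx":0,"dy":0,"dz":0.06,"wx":0,"wy":0,"wz":0},{"dx":0,"dy":0,"dz":0.12,"wx":0,"wy":0,"wz":0},{"dx":0,"dy":0,"dz":0.18,"wx":0,"wy":0,"wz":0},{"dx":0,"dy":0,"dz":0.22,"wx":0,"wy":0,"wz":0},{"dx":0,"dy":0,"dz":0.24,"wx":0,"wy":0,"wz":0},{"dx":0,"dy":0,"dz":0.247,"wx":0,"wy":0,"wz":0},{"dx":0,"dy":0,"dz":0.247,"wx":0,"wy":0,"wz":0},{"dx":0,"dy":0,"dz":0.247,"wx":0,"wy":0,"wz":0}]' 1.0
python3 -m creep '[{"dx":0,"dy":0,"dz":0,"wx":0,"wy":0,"wz":0},{"dx":0,"dy":0,"dz":0,"wx":0,"wy":0,"wz":0},{"dx":0,"dy":0,"dz":0,"wx":0,"wy":0,"wz":0},{"dx":0,"dy":0,"dz":0,"wx":0,"wy":0,"wz":0},{"dx":0,"dy":0,"dz":0,"wx":0,"wy":0,"wz":0}]' 0.0
```

```text
t: 12.85
eef_pos: [596.7, -35.4, 2.3]
tcp_rot: [0.774, 0.634, 0.001, 0.001]
wrist_force: [0.9, -0.3, 0.9]
gripper_width: 1.002
grip_force: 0.0
t: 13.48
eef_pos: [596.3, -35.4, 1.9]
tcp_rot: [0.774, 0.634, 0.001, 0.001]
wrist_force: [0.2, -0.7, 5.9]
gripper_width: 0.639
grip_force: 65.3
```

```bash
sed -i 's/range(10)/range(60)/' feel.py
python3 -m creep '[{"dx":0,"dy":0,"dz":-0.02,"wx":0,"wy":0,"wz":0},{"dx":0,"dy":0,"dz":-0.06,"wx":0,"wy":0,"wz":0},{"dx":0,"dy":0,"dz":-0.1,"wx":0,"wy":0,"wz":0},{"dx":0,"dy":0,"dz":-0.14,"wx":0,"wy":0,"wz":0},{"dx":0,"dy":0,"dz":-0.18,"wx":0,"wy":0,"wz":0},{"dx":0,"dy":0,"dz":-0.18,"wx":0,"wy":0,"wz":0},{"dx":0,"dy":0,"dz":-0.18,"wx":0,"wy":0,"wz":0},{"dx":0,"dy":0,"dz":-0.18,"wx":0,"wy":0,"wz":0}]'
python3 feel.py
python3 - <<'E'
from goto import *
im,K,e,r=cam("wrist");cv2.imwrite("pics/w5.png",im);np.savez("w5.npz",im=im,K=K,e=e,r=r)
s=arm.read_state();print(s["eef_pos"])
E
```

```text
t: 14.48
eef_pos: [594.6, -35.2, 143.2]
tcp_rot: [0.774, 0.634, -0.001, -0.001]
wrist_force: [0.7, 0.5, -1.5]
gripper_width: 0.637
grip_force: 64.6
F [ 1.000e-03 -9.500e-02 -2.047e+00] [0.46 0.53 0.5 ] M [-0.0037 -0.0017  0.0009] [0.0306 0.0321 0.0257]
offset world xy mm -0.8244605715516949 1.8232278677794287
[595.56319591 -35.29514748 144.89182526]
```

View pics/w5.png

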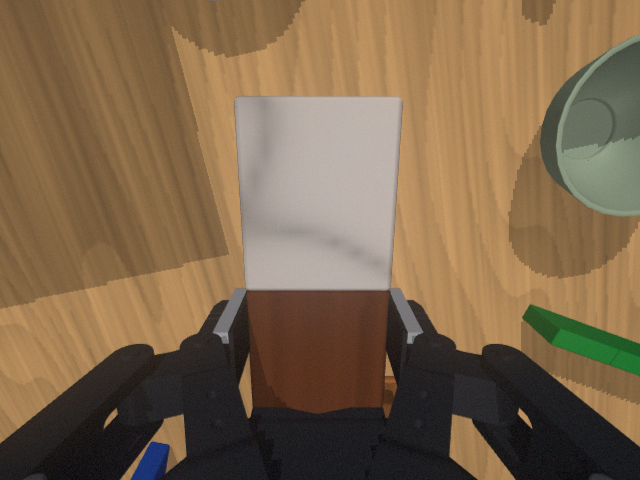

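The weight reads 2.05 N. The balance point is 1.8 ± 2 mm stonewards of the grip, and both readings together put it about 15 mm from the centre. The board is held straight: its stone edge is at row 97 in the picture, and the joint at row 290. Next I carry it over the bowl.

```bash
python3 -m creep '[{"dx":0.04,"dy":-0.012,"dz":0,"wx":0,"wy":0,"wz":0},{"dx":0.1,"dy":-0.03,"dz":0,"wx":0,"wy":0,"wz":0},{"dx":0.16,"dy":-0.05,"dz":0,"wx":0,"wy":0,"wz":0},{"dx":0.22,"dy":-0.07,"dz":0,"wx":0,"wy":0,"wz":0},{"dx":0.27,"dy":-0.08,"dz":0,"wx":0,"wy":0,"wz":0},{"dx":0.2974,"dy":-0.0904,"dz":0,"wx":0,"wy":0,"wz":0},{"dx":0.2974,"dy":-0.0904,"dz":0.03,"wx":0,"wy":0,"wz":0},{"dx":0.2974,"dy":-0.0904,"dz":0.055,"wx":0,"wy":0,"wz":0},{"dx":0.2974,"dy":-0.0904,"dz":0.055,"wx":0,"wy":0,"wz":0},{"dx":0.2974,"dy":-0.0904,"dz":0.055,"wx":0,"wy":0,"wz":0}]'
python3 - <<'E'
from goto import *
s=arm.read_state();print(R.from_quat(s["tcp_rot"]).as_matrix().round(3).tolist())
rows([571.3,212.3,78.5])
im,K,e,r=cam("scene");cv2.imwrite("pics/s6.png",im[150:330,200:500])
E
```

```text
t: 18.77
eef_pos: [572.0, 212.2, 101.5]
tcp_rot: [0.774, 0.633, 0.0, 0.0]
wrist_force: [0.5, -0.1, -2.4]
gripper_width: 0.642
grip_force: 64.3
[[0.197, 0.98, 0.001], [0.98, -0.197, -0.0], [-0.0, 0.001, -1.0]]
eef [572.  212.2 101.5] shift [-0.0001 -0.0009  0.0288]
```

Now I lower it in small steps until it touches.

```bash
python3 -m creep '[{"dx":0,"dy":0,"dz":0.012,"wx":0,"wy":0,"wz":0},{"dx":0,"dy":0,"dz":0.02,"wx":0,"wy":0,"wz":0},{"dx":0,"dy":0,"dz":0.026,"wx":0,"wy":0,"wz":0},{"dx":0,"dy":0,"dz":0.028,"wx":0,"wy":0,"wz":0},{"dx":0,"dy":0,"dz":0.028,"wx":0,"wy":0,"wz":0},{"dx":0,"dy":0,"dz":0.028,"wx":0,"wy":0,"wz":0}]'
```

```text
t: 19.58
eef_pos: [571.8, 212.2, 78.6]
tcp_rot: [0.774, 0.634, 0.0, 0.0]
wrist_force: [0.0, -0.0, -2.2]
gripper_width: 0.641
grip_force: 64.5
```

```bash
python3 -m creep '[{"dx":0,"dy":0,"dz":0.001,"wx":0,"wy":0,"wz":0},{"dx":0,"dy":0,"dz":0.001,"wx":0,"wy":0,"wz":0},{"dx":0,"dy":0,"dz":0.001,"wx":0,"wy":0,"wz":0}]'
python3 -m creep '[{"dx":0,"dy":0,"dz":0.001,"wx":0,"wy":0,"wz":0},{"dx":0,"dy":0,"dz":0.001,"wx":0,"wy":0,"wz":0},{"dx":0,"dy":0,"dz":0.001,"wx":0,"wy":0,"wz":0}]'
```

```text
t: 19.95
eef_pos: [571.7, 212.2, 77.6]
tcp_rot: [0.774, 0.634, 0.0, 0.0]
wrist_force: [0.8, 0.0, -1.8]
gripper_width: 0.638
grip_force: 64.5
t: 20.32
eef_pos: [571.7, 212.2, 76.9]
tcp_rot: [0.774, 0.634, 0.0, 0.0]
wrist_force: [-0.3, 0.0, -0.5]
gripper_width: 0.637
grip_force: 64.7
```

```bash
python3 -m creep '[{"dx":0,"dy":0,"dz":0.0005,"wx":0,"wy":0,"wz":0},{"dx":0,"dy":0,"dz":0.0005,"wx":0,"wy":0,"wz":0}]'
python3 -m creep '[{"dx":0,"dy":0,"dz":0,"wx":0,"wy":0,"wz":0},{"dx":0,"dy":0,"dz":0,"wx":0,"wy":0,"wz":0},{"dx":0,"dy":0,"dz":0,"wx":0,"wy":0,"wz":0},{"dx":0,"dy":0,"dz":0,"wx":0,"wy":0,"wz":0},{"dx":0,"dy":0,"dz":0,"wx":0,"wy":0,"wz":0},{"dx":0,"dy":0,"dz":0,"wx":0,"wy":0,"wz":0},{"dx":0,"dy":0,"dz":0,"wx":0,"wy":0,"wz":0},{"dx":0,"dy":0,"dz":0,"wx":0,"wy":0,"wz":0}]' 0.74
python3 - <<'E'
from goto import *
im,K,e,r=cam("wrist");cv2.imwrite("pics/w7.png",im);np.savez("w7.npz",im=im,K=K,e=e,r=r)
E
```

```text
t: 20.58
eef_pos: [571.7, 212.2, 76.8]
tcp_rot: [0.774, 0.634, 0.0, 0.0]
wrist_force: [-1.4, -0.4, 3.4]
gripper_width: 0.634
grip_force: 65.0
t: 21.58
eef_pos: [571.6, 212.2, 76.3]
tcp_rot: [0.774, 0.634, -0.0, 0.0]
wrist_force: [0.7, 0.9, 0.9]
gripper_width: 0.734
grip_force: 0.0
```

View pics/w7.png

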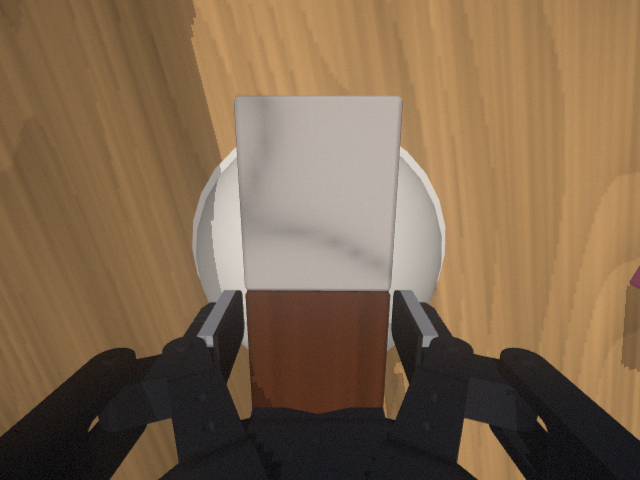

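After release the picture is the same as when held: stone edge at row 97, joint at row 290, with gaps at both pads. So the board is level on the bowl. I'll open fully, back away and compare the views.

```bash
python3 -m creep '[{"dx":0,"dy":0,"dz":0,"wx":0,"wy":0,"wz":0},{"dx":0,"dy":0,"dz":0,"wx":0,"wy":0,"wz":0},{"dx":0,"dy":0,"dz":0,"wx":0,"wy":0,"wz":0},{"dx":0,"dy":0,"dz":-0.02,"wx":0,"wy":0,"wz":0},{"dx":0,"dy":0,"dz":-0.06,"wx":0,"wy":0,"wz":0},{"dx":0,"dy":0,"dz":-0.12,"wx":0,"wy":0,"wz":0},{"dx":0,"dy":0,"dz":-0.15,"wx":0,"wy":0,"wz":0},{"dx":0,"dy":0,"dz":-0.15,"wx":0,"wy":0,"wz":0},{"dx":0,"dy":0,"dz":-0.15,"wx":0,"wy":0,"wz":0},{"dx":0,"dy":0,"dz":-0.15,"wx":0,"wy":0,"wz":0}]' 1.0
cat > chk.py <<'E'
from goto import *
a,K,e,r=cam("wrist");cv2.imwrite("pics/w8.png",a)
hsv=cv2.cvtColor(a,cv2.COLOR_BGR2HSV)
m=cv2.inRange(hsv,(0,80,0),(180,255,120)); n=cv2.connectedComponentsWithStats(m)[2]
# edges of the board measured on the images: width by row
s=arm.read_state();print(np.round(s["eef_pos"],1),s["t"])
for i in range(2):
    sc=arm.get_image("scene")
    cv2.imwrite(f"pics/s8_{i}.png",cv2.resize(sc["color"][170:270,280:430],None,fx=4,fy=4,interpolation=cv2.INTER_CUBIC))
E
python3 chk.py; python3 - <<'E'
import cv2,numpy as np
a=cv2.imread("pics/w8.png");b=cv2.imread("pics/s8_0.png")
c=np.zeros((600,800,3),np.uint8);c[:400,:600]=b;a2=cv2.resize(a,(267,200));c[400:,:267]=a2;cv2.imwrite("pics/m8.png",c)
E
```

```text
t: 22.88
eef_pos: [571.0, 212.0, 195.0]
tcp_rot: [0.774, 0.634, -0.001, -0.0]
wrist_force: [-0.0, -0.1, 0.2]
gripper_width: 1.0
grip_force: 0.0
[571. 212. 195.] 22.925
```

View pics/m8.png

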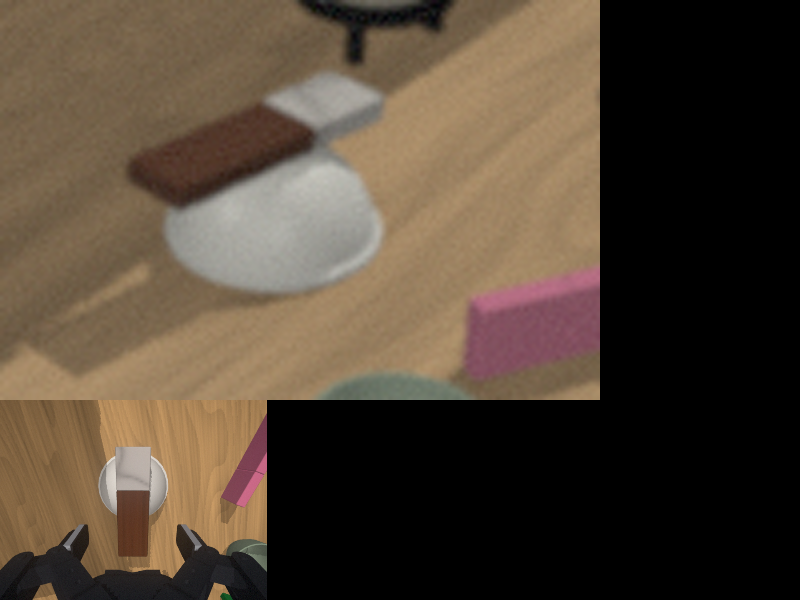

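It sits free on the bowl and looks level. I'll measure the tilt from the wood face's corners.

```bash
cat > tilt.py <<'E'
from goto import *
def tilt(im,K,e,r):
    hsv=cv2.cvtColor(im,cv2.COLOR_BGR2HSV); g=cv2.GaussianBlur(im,(3,3),0)
    m=cv2.inRange(im,(0,0,30),(75,80,130)); m[:180]=0;m[400:]=0;m[:,:230]=0;m[:,410:]=0
    c=max(cv2.findContours(cv2.morphologyEx(m,cv2.MORPH_OPEN,np.ones((5,5))),cv2.RETR_EXTERNAL,cv2.CHAIN_APPROX_NONE)[0],key=cv2.contourArea)
    h=cv2.convexHull(c);q=cv2.approxPolyDP(h,0.03*cv2.arcLength(h,True),True)[:,0].astype(np.float32)
    if len(q)!=4: print("quad",q.tolist());return
    o=np.argsort(q[:,1]);t=q[o[:2]];b=q[o[2:]];t=t[np.argsort(t[:,0])];b=b[np.argsort(b[:,0])]
    q=np.array([*t,*b],np.float64);print(q.tolist())
    X=np.array([[-28,-65,0],[28,-65,0],[-28,65,0],[28,65,0]],float)
    ok,rv,tv,er=cv2.solvePnPGeneric(X,q,K,None,flags=cv2.SOLVEPNP_IPPE)
    for a,b_,d in zip(rv,tv,er):
        W=r@cv2.Rodrigues(a)[0];p=e+r@b_[:,0]
        print("normal",W[:,2].round(3),"wood dir slope z",W[2,1].round(3),"ctr",p.round(1),"err",d)
im,K,e,r=cam("wrist");tilt(im,K,e,r)
E
python3 tilt.py; python3 - <<'E'
from h import *
d=np.load("w4.npz")
exec(open("tilt.py").read().rsplit("im,K,e,r=",1)[0])
print("reference flat");tilt(d["im"],d["K"],d["e"],d["r"])
E
```

```text
[[279.0, 220.0], [356.0, 218.0], [286.0, 375.0], [352.0, 374.0]]
normal [-0.043 -0.065 -0.997] wood dir slope z 0.072 ctr [561.  159.4  83.3] err [0.73691716]
normal [-0.12  -0.756 -0.644] wood dir slope z 0.765 ctr [563.2 171.6  84.3] err [5.35797976]
reference flat
[[287.0, 199.0], [346.0, 198.0], [292.0, 324.0], [344.0, 323.0]]
normal [-0.048 -0.102 -0.994] wood dir slope z 0.109 ctr [584.8 -87.9   2.6] err [0.60819258]
normal [-0.088 -0.578 -0.811] wood dir slope z 0.585 ctr [585.9 -81.7   3.2] err [2.42245303]
```

```bash
python3 - <<'E'
from h import *
a=np.load("w5.npz");b=np.load("w7.npz")
def edges(im):
    g=cv2.GaussianBlur(cv2.cvtColor(im,cv2.COLOR_BGR2HSV),(3,3),0).astype(float)[:,:,1]
    out=[]
    for y in(110,150,190,230,270):
        l=g[y]; L=np.diff(l)
        seg=lambda lo,hi:(lo+np.average(np.arange(hi-lo),weights=np.abs(L[lo:hi])**2))
        out.append((round(seg(225,260),1),round(seg(378,412),1)))
    col=[]
    for x in(270,320,370):
        L=np.diff(g[:,x]);f=lambda lo,hi:lo+np.average(np.arange(hi-lo),weights=np.abs(L[lo:hi])**2)
        col.append((round(f(88,108),1),round(f(280,300),1)))
    return out,col
print(edges(a["im"]));print(edges(b["im"]))
E
python3 - <<'E'
from goto import *
# scene view now: outline of the board top wood side, from far away: wood end / stone end rows by ray against level prediction
im,K,e,r=cam("scene");u=np.array([.197,.98,0]);n=np.array([.98,-.197,0])
im2=cv2.resize(im[170:270,280:430],None,fx=5,fy=5,interpolation=cv2.INTER_CUBIC)
c=np.array([571.6,212.2,0])-14*u
for th,col in((0,(0,255,0)),(.06,(0,0,255)),(-.06,(255,0,0))):
    q=[]
    for sy,sx in((1,1),(1,-1),(-1,-1),(-1,1)):
        p=c+100*sy*u+28*sx*n; p[2]=95+th*(100*sy-14); q.append((proj(K,e,r,p)-[280,170])*5+2)
    cv2.polylines(im2,[np.array(q).astype(int)],True,col,1)
cv2.imwrite("pics/o9.png",im2)
E
```

```text
([(np.float64(233.6), np.float64(401.1)), (np.float64(235.9), np.float64(398.5)), (np.float64(238.5), np.float64(395.9)), (np.float64(240.9), np.float64(393.3)), (np.float64(243.3), np.float64(390.7))], [(np.float64(95.1), np.float64(289.9)), (np.float64(95.3), np.float64(289.9)), (np.float64(95.3), np.float64(289.8))])
([(np.float64(233.6), np.float64(401.1)), (np.float64(231.4), np.float64(404.8)), (np.float64(241.1), np.float64(396.1)), (np.float64(243.1), np.float64(395.5)), (np.float64(245.2), np.float64(393.4))], [(np.float64(94.7), np.float64(289.5)), (np.float64(94.6), np.float64(289.9)), (np.float64(94.8), np.float64(290.2))])
```

View pics/o9.png

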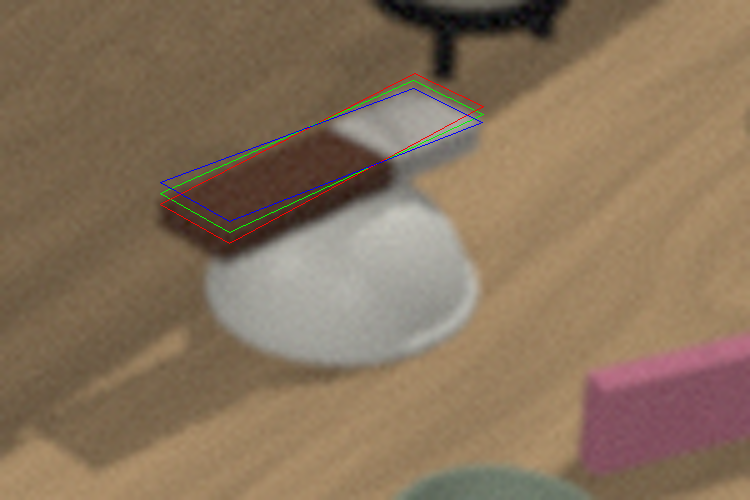

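Held and released views agree to within 0.7 px at the stone end, so the tilt is under about 0.01 rad. In the scene view the board's edge runs parallel to the level (green) outline. I'm handing the job in.

```bash
python3 -c "
from workcell import arm
print(arm.finish_job()); print(arm.read_state()['t'])"
```

```text
the job is handed in; nothing more can be done
None
the job is handed in; nothing more can be done
```

I laid the board flat on the counter and let go, then set it balanced on the bowl, level to about 0.01 rad by the camera views and clear of the gripper. I handed the job in at about 23 s of robot time, but no verdict was returned.

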